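Click the tumbler dial on one notch and start it

TASK

Get the bead tumbler going: with a fingertip on the knurled dial on its front deck, turn the dial clockwise (seen from above) by friction until it clicks into the next notch, the middle one of three, without running past it. Then press the round start button on the same deck all the way in and let it come back out. Use the fingertips only, and do not pick up or push away any of the loose things around the machine.

Things in the scene. Friction and masses are not known exactly. Their poses are not given: they have to be found in the camera images.
- tumbler: Green cast bead tumbler, bolted down. Origin on the table under the back edge of its control deck; x points from the deck (nearest the robot) to the drum, y left to the crank side, z up. Deck: box from x = -190 to 0 mm, y = -170 to 170, top 55 mm above the table. On it: the dial (axis at x = -110, y = 65 mm) and the start button (axis at x = -120, y = -90 mm).
- drum_top (a point): Top of the drum (164 mm diameter, 200 mm long along the tumbler's y), 227 mm above the table; a hatch on it reaches 233 mm. In the tumbler's frame it spans x = 18 to 182 mm; its base below is 290 mm wide and ends at x = 200. The crank handle reaches y = 220 mm at x = 165, 95 mm high.
- dial_top (a point): Centre of the flat top of the knurled steel dial (friction about 0.9), on its vertical axis: diameter 104 mm, 20 mm high, top 81 mm above the table; too wide to pinch. A dark pointer line runs from the middle to the rim; this point's x axis lies along it, z up. The top turns by friction under a fingertip pressed on it 30 to 40 mm from the axis and moved along the circle.
- dial_seat (a joint): How far the dial is pressed down on its spring, in m: 0 up, 0.006 bottomed. It starts to yield at about 2 N and takes 1.5 N more per mm (about 11 N at the bottom). 3 to 5 mm (6 to 10 N) grips well enough to turn the dial.
- dial (a joint): Turn of the dial in rad, growing clockwise seen from above. Notches at 0 (the start, give or take 0.1), 0.6 and 1.2; stops at -0.12 and 1.32. Leaving a notch takes about 0.06 N m; beyond the crests (0.3 and 0.9 rad) it is drawn on into the next notch and stays there.
- mid_stud (a point): The middle of three small steel studs on the deck round the dial, 66 mm from its axis, one per notch: the pointer points at it in the middle notch. In the tumbler's frame the studs stand at 124 (first notch), 90 (middle, towards +y) and 56 degrees (last) from +x towards +y, seen from the dial's axis.
- start (a joint): Travel of the start button in m: 0 out, 0.006 fully in (5 N). It springs back when let go.
- start_top (a point): Centre of the top of the start button, a plain aluminium disc 30 mm across in a dark housing on the deck, to the right of the dial; pressed straight down.
- cup: Bystander, loose: bronze sorting cup, 68 mm across, 60 mm high, to the left of the deck. Origin under its centre.
- stone: Bystander, loose: round river-stone burnisher, 42 mm across, 20 mm high, lying on the deck between dial and button, towards the drum. Origin under its centre.
- pliers: Bystander, loose: steel round-nose pliers 140 mm long, 10 mm high, on the table before the deck. Origin under the pivot.
- pot: Bystander, loose: lidded pewter pot of bone beads, 92 mm across, 77 mm high, to the right of the deck. Origin under its centre.
- brush: Bystander, loose: brush 140 mm long, on the table before the deck. Origin under its middle.
- collar: Bystander, loose: steel ring 50 mm across, 12 mm high, left of the deck's front. Origin under its centre.
- jar: Bystander, loose: glass jar 56 mm across, 75 mm high, right of the deck's front, nearer the robot than the pot. Origin under its centre.

How it is judged:
On the way, in this order (a step that is already met when the one before it is completed fails the run):
1. the dial is in the middle notch (value of joint dial between 0.47 and 0.73 rad), for 0.2 s.
2. the start button is pressed all the way in (value of joint start above 0.0045 m), for 0.04 s.
At the end, for the whole second after the job is handed in: the dial rests in the middle notch (0.6 rad, within 0.12), and the start button, having been pressed after that, is back out (less than 1.5 mm in) (value of joint dial between 0.48 and 0.72 rad and velocity of joint dial between -0.1 and 0.1 rad/s and value of joint start below 0.0015 m); the robot touches nothing.
It fails at once if the dial is turned past the middle notch (beyond 0.9 rad) (value of joint dial above 0.9 rad).
It fails at once if the start button is pressed while the dial is not in the middle notch (value of joint start above 0.003 m and (value of joint dial below 0.4 rad or value of joint dial above 0.8 rad)).
It fails at once if a loose thing is lifted, carried or pushed more than 20 mm (distance of any of cup, stone, pliers, pot, brush, collar, jar from where it was at the start of the episode above 0.02 m).
It also fails if it takes over 64 s, if anything falls off the work surface, if the arm or the gripper's body presses on something with over 40 N, if the wrist force passes 120 N, or if a joint passes its speed limit or range.

ROBOT

A 6-joint arm with a two-finger parallel gripper is mounted at the origin on the work surface. World frame = base frame: x ahead of the robot, y to its left, z up, the work surface at z = 0. Lengths are in m, angles in rad, forces in N, time in s.
With the tool pointing down it reaches from about 0.375 to 0.925 m from the base axis. Payload 5.7 kg.
Tool frame: the origin (TCP) lies at the very end of the fingers, on their centre line; the grasp point (between the pads) lies 19 mm behind it (arm.pinch_z is the z of the grasp point in the tool frame, in m); z points along the fingers, y is the line along which they close (so a half turn about z gives the same grasp; the last joint's range is limited). The gripper opens to 85 mm and grips with 20 to 120 N. Pads are 22 mm wide; open, the fingers measure 114 mm over their backs; the gripper's body (76 mm by 85 mm) begins 54 mm behind the grasp point. The pads swing forward as they close: fully open they stand 13 mm farther back than shut.
Start: joints at [-1.342, 0.359, 1.51, -0, 1.272, -0.115], TCP at [0.202, -0.565, 0.231] pointing down, gripper open.
Joint ranges: [-2.97, 2.97], [-1.01, 2.36], [0.21, 2.38], [-0.96, 4.11], [0.2, 2.71], [-2.98, 2.98]. Speed limits (rad/s): [2.39, 2.39, 3.14, 3.14, 3.14, 3.14].

INTERFACE

Orientations are given as a unit quaternion [w, x, y, z].
In Python, from bench import telemetry, imaging, sign_off, arm gives the robot as it stands. The module is installed in compiled form; this text tells all that it offers.
- The arm moves only by the tool play_rows, never from a script. Its argument "plan" is a list of rows, each a list of 7 numbers: the shift along the tool's x, y, z normalised to -1 to 1, where 1 is 5 cm, then the turn, a rotation vector about the tool's x, y, z normalised to -1 to 1, where 1 is pi/2 rad, then the closure, from -1 (fully open) to 1 (shut). In form: [[dx, dy, dz, wx, wy, wz, claw], ...]. A call has 1 to 12 rows; each row shifts and turns the commanded pose from where the row before left it, along the tool's axes as they then stand; what a row does not reach is not made up. A row lasts 1/10 s, in which the tool goes at most 50 mm and 8.59 degrees, less where a joint would pass 70% of its speed; a pose out of reach is approached as far as the arm can. A call with a number of a shift or a turn outside -1 to 1 is refused whole. A call with a gripper value outside its range is refused whole. The fingers move at their own pace and stop on an object; "force" is the grip in N (left out, the last holds). Time passes only in rows, so rows that do not move let the fingers close. It gives the time, the measured TCP pose, the force, the opening and the grip force at its end, in the units of the state.
- telemetry.observe(): the state, without advancing time (a new reading comes with each control period).
- imaging.get_image(name): name is "side" or "top" or "wrist"; returns the picture (480x640x3 uint8, red, green, blue); there is no depth.
- imaging.camera_model(name): a dict with "fx", "fy", "cx", "cy" (pixels), "rvec" (rotation vector, rad) and "tvec" (3), from world to camera coordinates, as OpenCV has them; the wrist camera has in their place "T_tool_cam" (4x4, takes a point from camera to tool coordinates, whose origin is the TCP and whose axes are the flange's). Camera axes: x right, y down, z forward; pixel columns grow to the right and rows downward; lengths in m; the calibration is good to about 2 mm. A picture is of the moment at which its call begins: read the wrist's pose just before it. camera_model takes no time and is no camera call.
- sign_off(): hands the job in; it is judged then, once.
The state is a dict: "clock": time; "qpos": joint angles; "joint_velocities": joint speeds; "tau": joint torques, N m; "ee_pos": TCP position; "eef_rot": TCP orientation; "force": force on the tool from outside, world axes, zero at the start; "torque": the same for the moment, N m; "width": finger opening in m; "gripper_force": force on a finger pad.
Only numpy, scipy, OpenCV 4.12 (cv2) and the standard library are available. Lean on these libraries where they do the work, as an engineer would, in place of code of your own. Each camera call takes 0.05 s, during which the arm holds its last target. There are 200 camera calls.

## Working session

There is one attempt and no reset: what is moved stays moved. The work goes in short steps, Python scripts to look and compute and a tool call to move; the robot and the scene stay as the last step left them, time stands still between calls to the robot, and variables do not carry over. Pictures are saved under pics/ and viewed, at most 10 in all, crops included, and the job is handed in when it is done.

Besides the shell and the picture viewer there is one more tool, called after "Call:" as name([rows], argument=value, ...), one row to a line, values as JSON. play_rows: Moves the arm, as the interface text tells. Scaled input: -1 to 1 covers 5 cm each way for a shift and pi/2 rad each way for a turn. Its arguments: {"type":"object","properties":{"plan":{"type":"array","items":{"type":"array","items":{"type":"number"}}},"force":{"type":"number"}},"required":["plan"]}

```bash
mkdir -p pics; cat > h.py <<'E'
import numpy as np, cv2
from scipy.spatial.transform import Rotation as R
from bench import telemetry, imaging, sign_off, arm
def ray(name,px,st=None):
    m=imaging.camera_model(name)
    d=np.array([(px[0]-m['cx'])/m['fx'],(px[1]-m['cy'])/m['fy'],1.])
    if name=='wrist':
        T=np.array(m['T_tool_cam']);q=st['eef_rot'];Rt=R.from_quat([q[1],q[2],q[3],q[0]]).as_matrix()
        return Rt@T[:3,3]+np.array(st['ee_pos']),Rt@T[:3,:3]@d
    Rm=R.from_rotvec(np.ravel(m['rvec'])).as_matrix()
    return -Rm.T@np.ravel(m['tvec']),Rm.T@d
def onz(name,px,z,st=None):
    o,d=ray(name,px,st);return o+d*(z-o[2])/d[2]
def snap(name,f):
    im=imaging.get_image(name);cv2.imwrite('pics/'+f,im[:,:,::-1]);return im
E
python3 - <<'E'
from h import *
s=telemetry.observe();print(s)
a=snap('top','t0.png');b=snap('side','s0.png')
for n in('top','side','wrist'):print(n,imaging.camera_model(n))
E
```

```text
{'clock': 0.0, 'qpos': array([-1.34213176e+00,  3.59506137e-01,  1.51144784e+00,  2.78536013e-05,
        1.27250703e+00, -1.15083932e-01]), 'joint_velocities': array([ 1.06011918e-03,  7.12698597e-04,  7.86843665e-05,  7.84378324e-07,
        1.68165222e-03, -8.07144263e-04]), 'tau': array([ 7.31522414e-04, -5.27616405e+01, -2.78619468e+01, -4.83117728e-04,
        1.30308970e-02, -8.08626254e-06]), 'ee_pos': array([ 0.20206507, -0.56421851,  0.23044706]), 'eef_rot': array([-9.33423383e-04,  9.85266218e-01,  1.71025162e-01, -3.97370091e-05]), 'force': array([-0.66872092, -1.01751173,  0.37332206]), 'torque': array([-0.00292768, -0.04824291,  0.0640468 ]), 'gripper_force': 0.0, 'width': 0.08550107593984592}
top {'fx': 448.0381725832802, 'fy': 448.0381725832802, 'cx': 313.9467431835365, 'cy': 233.34871232411228, 'rvec': array([ 2.21616361, -2.16719536,  0.06534301]), 'tvec': array([-0.04261291,  0.55314197,  0.9212158 ])}
side {'fx': 601.1570712982469, 'fy': 601.1570712982469, 'cx': 312.6334830777759, 'cy': 241.1785389166581, 'rvec': array([ 0.15855099, -2.84971364,  1.17309245]), 'tvec': array([0.53724854, 0.18226423, 1.30554789])}
wrist {'fx': 333.8858150670619, 'fy': 333.8858150670619, 'cx': 314.4497779920639, 'cy': 242.0145757871204, 'T_tool_cam': array([[-3.07344673e-04, -9.45646815e-01, -3.25195336e-01,
         8.38945435e-02],
       [ 9.99998940e-01, -7.53377418e-04,  1.24566549e-03,
        -3.40476016e-04],
       [-1.42295443e-03, -3.25194609e-01,  9.45646045e-01,
        -1.43238045e-01],
       [ 0.00000000e+00,  0.00000000e+00,  0.00000000e+00,
         1.00000000e+00]])}
```

View pics/t0.png

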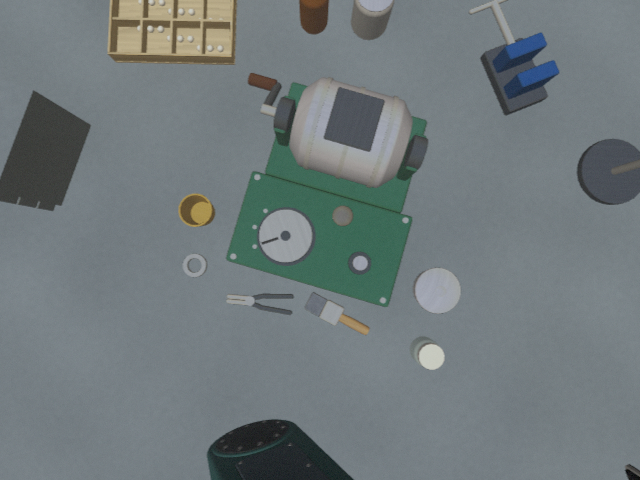

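View pics/s0.png

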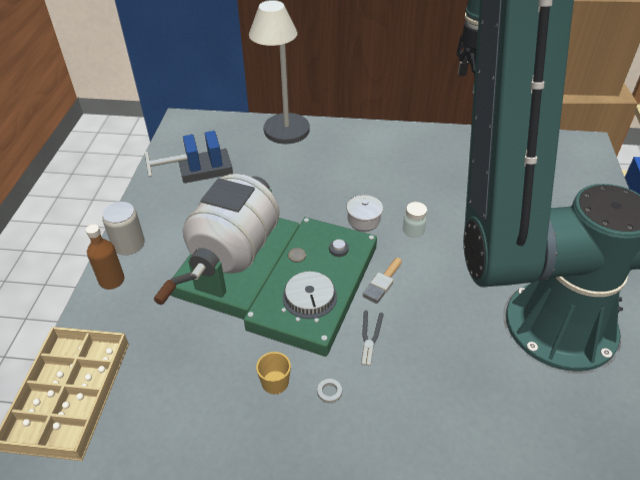

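Top view: the dial is at about (286,236) with its pointer towards (262,243). The button is at about (360,263) and the stone at (342,216). The studs are near (265,211), (254,228) and (254,246). The side view agrees.

```bash
python3 - <<'E'
from h import *
a=cv2.imread('pics/t0.png');hsv=cv2.cvtColor(a,cv2.COLOR_BGR2HSV)
m=((hsv[...,1]<40)&(hsv[...,2]>130)).astype(np.uint8)
def blob(x0,y0,x1,y1,z):
    r=np.zeros_like(m);r[y0:y1,x0:x1]=m[y0:y1,x0:x1]
    c=max(cv2.findContours(r,0,2)[0],key=cv2.contourArea);h=cv2.convexHull(c)
    (x,y),rad=cv2.minEnclosingCircle(h);M=cv2.moments(h);g=(M['m10']/M['m00'],M['m01']/M['m00'])
    print((x,y),rad,g,onz('top',g,z)[:2]);return g,onz('top',g,z)
d,D=blob(255,205,316,268,.081)
blob(345,250,374,276,.07)
C=[onz('top',p,.055) for p in[(257,177),(406,220),(383,300),(234,257)]]
print(np.round(C,3))
ax=(C[0]+C[1]-C[2]-C[3])[:2];ay=(C[0]+C[3]-C[1]-C[2])[:2]
print(np.degrees([np.arctan2(ax[1],ax[0]),np.arctan2(ay[1],ay[0])-np.pi/2]))
yaw=np.arctan2(ay[1],ay[0])-np.pi/2
# deck centre = (-95,0)
c=np.mean(C,axis=0)[:2];Rm=np.array([[np.cos(yaw),-np.sin(yaw)],[np.sin(yaw),np.cos(yaw)]])
print('dial',c+Rm@[-.015,.065],'btn',c+Rm@[-.025,-.09],'deckc',c)
p=onz('top',(262,243),.081)-D;print('ptr deg in tumbler',np.degrees(np.arctan2(p[1],p[0])-yaw))
for n,z,px in(('cup',.06,(196,210)),('pot',.077,(438,290)),('jar',.075,(431,356)),('stone',.075,(342,216))):print(n,onz('top',px,z)[:2])
cv2.imwrite('pics/c0.png',cv2.resize(a[165:310,220:415],None,fx=4,fy=4,interpolation=2))
E
```

```text
(285.1538391113281, 235.57691955566406) 26.576013565063477 (285.0193834656703, 235.48450879651253) [0.54471369 0.0259774 ]
(359.85455322265625, 262.536376953125) 7.308869361877441 (359.88888888888886, 262.6055555555555) [ 0.49522608 -0.12179524]
[[ 0.663  0.087  0.055]
 [ 0.583 -0.215  0.055]
 [ 0.422 -0.171  0.055]
 [ 0.501  0.129  0.055]]
[-14.78514053 -14.83671915]
dial [0.54427901 0.02434495] btn [ 0.49492229 -0.12292661] deckc [ 0.54213466 -0.04232889]
ptr deg in tumbler 124.24652211463787
cup [0.59287463 0.2066782 ]
pot [ 0.44552494 -0.27369596]
jar [ 0.31837485 -0.26149375]
stone [ 0.58588699 -0.08462302]
```

View pics/c0.png

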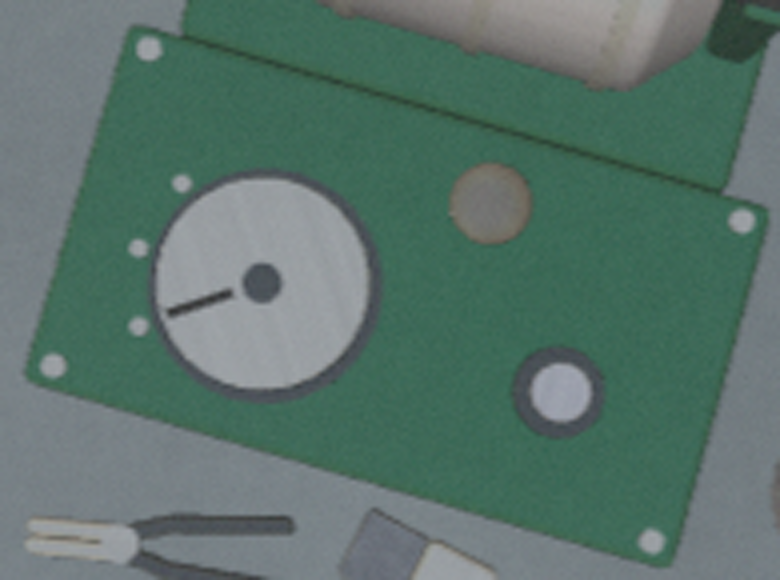

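Call:
play_rows([
  [0,0,0,0,0,0.065,1],
  [0,0,0,0,0,0.065,1],
  [0,0,0,0,0,0.065,1],
  [0.47,-0.82,0,0,0,0,1],
  [0.47,-0.82,0,0,0,0,1],
  [0.47,-0.82,0,0,0,0,1],
  [0.47,-0.82,0,0,0,0,1],
  [0.47,-0.82,0,0,0,0,1],
  [0.47,-0.82,0,0,0,0,1],
  [0.47,-0.82,0,0,0,0,1],
  [0.47,-0.82,0,0,0,0,1],
  [0.47,-0.82,0,0,0,0,1],
])

```text
clock: 1.3
ee_pos: [0.4001, -0.1863, 0.2312]
eef_rot: [-0.0, 1.0, 0.019, -0.0]
force: [1.4, -0.1, 0.4]
width: 0.0001
gripper_force: 0.0
```

Call:
play_rows([
  [0.47,-0.82,0,0,0,0,1],
  [0.47,-0.82,0,0,0,0,1],
  [0.47,-0.82,0,0,0,0,1],
  [0.47,-0.82,0,0,0,0,1],
  [0.47,-0.82,0,0,0,0,1],
  [0,0,0.4,0,0,0,1],
  [0,0,0.4,0,0,0,1],
  [0,0,0.4,0,0,0,1],
  [0,0,0,0,0,0,1],
  [0,0,0,0,0,0,1],
  [0,0,0,0,0,0,1],
])

```text
clock: 2.4
ee_pos: [0.5102, 0.0209, 0.1723]
eef_rot: [0.0, 1.0, 0.019, 0.001]
force: [0.0, -0.5, 0.2]
width: -0.0003
gripper_force: 0.0
```

```bash
cat > w.py <<'E'
from h import *
import sys
s=telemetry.observe();p=np.array(s['ee_pos']);q=s['eef_rot'];Rt=R.from_quat([q[1],q[2],q[3],q[0]]).as_matrix()
print(s['clock'],p,'toolx deg',np.degrees(np.arctan2(Rt[1,0],Rt[0,0])),'tilt',Rt[:,2],s['force'],s['width'])
for n,t in(('dial start',[.5095,.0237,.081]),('btn',[.495,-.122,.07])):print(n,'tool-frame delta/50mm',Rt.T@(np.array(t)-p)/.05)
if len(sys.argv)>1:snap('wrist',sys.argv[1])
E
python3 w.py w1.png
```

```text
2.4 [0.51018018 0.02089536 0.17225804] toolx deg 2.1321255164170227 tilt [ 1.46365198e-03  7.83256713e-06 -9.99998929e-01] [ 0.04528733 -0.47534296  0.18426534] -0.0003405296907055084
dial start tool-frame delta/50mm [-0.01417739 -0.05664514  1.82513941]
btn tool-frame delta/50mm [-0.41271056  2.84453807  2.04469189]
```

View pics/w1.png

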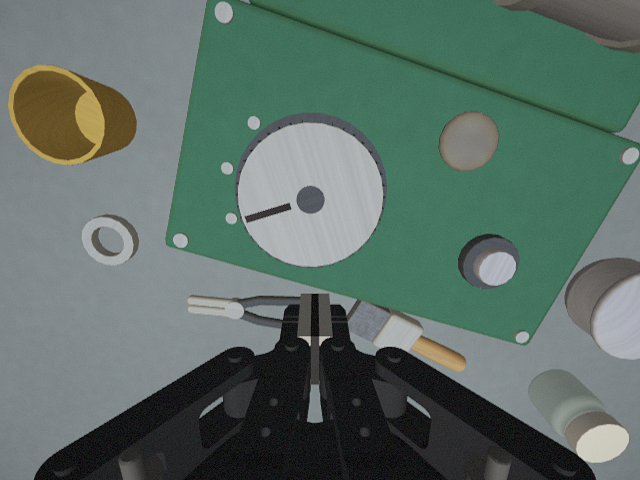

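Wrist view: the dial face spans (237..385, 122..268), so its centre is near (311,195). The pointer tip is at (247,219), and the button top is near (496,268).

```bash
python3 - <<'E'
from h import *
s=telemetry.observe()
a=cv2.imread('pics/w1.png');hsv=cv2.cvtColor(a,cv2.COLOR_BGR2HSV)
m=((hsv[...,1]<40)&(hsv[...,2]>140)).astype(np.uint8)
def g(x0,y0,x1,y1):
    r=np.zeros_like(m);r[y0:y1,x0:x1]=m[y0:y1,x0:x1]
    h=cv2.convexHull(max(cv2.findContours(r,0,2)[0],key=cv2.contourArea));M=cv2.moments(h)
    return (M['m10']/M['m00'],M['m01']/M['m00']),cv2.minEnclosingCircle(h)
d=g(236,110,390,275);b=g(460,235,525,292);print(d,b)
print('dial',onz('wrist',d[0],.081,s))
p=onz('wrist',(247,219),.081,s)-onz('wrist',(310.5,200),.081,s);print('ptr',np.degrees(np.arctan2(p[1],p[0]))+14.8)
print('hub',onz('wrist',(310.5,200),.081,s))
o1,d1=ray('wrist',b[0],s);o2,d2=ray('top',(359.9,262.6))
A=np.stack([d1,-d2],1);k=np.linalg.lstsq(A,o2-o1,rcond=None)[0];print('btn',o1+k[0]*d1,o2+k[1]*d2)
for z in(.07,.08,.09):print(z,onz('wrist',b[0],z,s)[:2],onz('top',(359.9,262.6),z)[:2])
E
```

```text
((309.99737701571746, 194.3390896101245), ((310.0856018066406, 194.2232666015625), 72.74566650390625)) ((496.9934744268077, 268.31869488536154), ((496.5, 267.5), 19.300357818603516))
dial [0.54925815 0.02545842 0.081     ]
ptr 123.74270109270381
hub [0.54520962 0.02496812 0.081     ]
btn [ 0.49594017 -0.12162686  0.07708319] [ 0.49526522 -0.12108721  0.07702984]
0.07 [ 0.49303793 -0.12595699] [ 0.49523746 -0.1218169 ]
0.08 [ 0.49713529 -0.11984374] [ 0.49527695 -0.12077892]
0.09 [ 0.50123265 -0.11373049] [ 0.49531644 -0.11974093]
```

Call:
play_rows([
  [0,-0.055,0.4,0,0,0,1],
  [0,0,0.4,0,0,0,1],
  [0,0,0.4,0,0,0,1],
  [0,0,0.3,0,0,0,1],
  [0,0,0.16,0,0,0,1],
  [0,0,0,0,0,0,1],
  [0,0,0.1,0,0,0,1],
  [0,0,0,0,0,0,1],
  [0,0,0,0,0,0,1],
])

```text
clock: 3.35
ee_pos: [0.5098, 0.0238, 0.0838]
eef_rot: [-0.0, 1.0, 0.019, 0.0]
force: [-0.4, 0.4, 0.1]
width: 0.0001
gripper_force: 0.0
```

Call:
play_rows([
  [0.01,0,0.06,0,0,0,1],
  [0,0,0.04,0,0,0,1],
  [0,0,0.03,0,0,0,1],
  [0,0,0,0,0,0,1],
  [0,0,0,0,0,0,1],
])

```text
clock: 3.85
ee_pos: [0.5104, 0.0238, 0.0773]
eef_rot: [0.0, 1.0, 0.019, 0.001]
force: [-0.2, 0.5, 5.7]
width: 0.0001
gripper_force: 3.1
```

Call:
play_rows([
  [0,0,0.03,0,0,0,1],
  [0,0,0,0,0,0,1],
  [0.001,-0.0356,0,0,0,0.0318,1],
  [0.001,-0.0356,0,0,0,0.0318,1],
  [0.001,-0.0356,0,0,0,0.0318,1],
  [0.001,-0.0356,0,0,0,0.0318,1],
  [0.001,-0.0356,0,0,0,0.0318,1],
  [0,0,0,0,0,0,1],
])

```text
clock: 4.65
ee_pos: [0.5117, 0.032, 0.0761]
eef_rot: [0.001, 0.994, -0.106, 0.001]
force: [-0.8, -3.0, 6.7]
width: 0.0002
gripper_force: 3.7
```

```bash
python3 w.py w2.png
```

```text
4.65 [0.51167931 0.03198834 0.07605906] toolx deg -12.199836000647714 tilt [ 0.00194007 -0.00133078 -0.99999723] [-0.77076237 -2.95282636  6.7328861 ] 0.0002352304480375787
dial start tool-frame delta/50mm [-0.00735647  0.17132199 -0.09868255]
btn tool-frame delta/50mm [0.32450521 3.08059929 0.12463211]
```

View pics/w2.png

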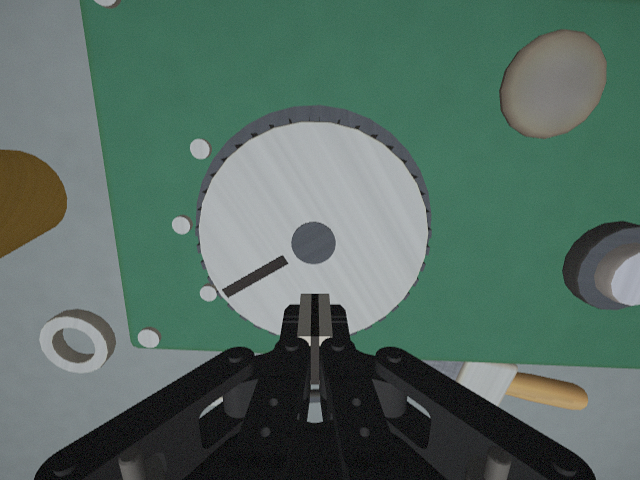

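Wrist view: the hub is at (313,243), the pointer tip at (226,293) and the first stud at (208,293). The dial has turned very little, so I'll work out the angle.

```bash
cat > a.py <<'E'
from h import *
def ang(hub,tip,z=.077):
    s=telemetry.observe();h=onz('wrist',hub,z,s);t=onz('wrist',tip,z,s)
    p=t-h;a=np.degrees(np.arctan2(p[1],p[0]))+14.8
    print('hub',h,'ptr',a,'dial',np.radians(124-a))
    e=np.array(s['ee_pos'])-h;print('tip angle',np.degrees(np.arctan2(e[1],e[0]))+14.8,np.hypot(*e[:2]))
if __name__=='__main__':ang((313.5,243),(226,293))
E
python3 a.py
```

```text
hub [0.54543524 0.02532107 0.077     ] ptr 123.7382505791078 dial 0.0045683892097573425
tip angle 183.6463873411358 0.03438720402570743
```

Call:
play_rows([
  [-0.09,0,0,0,0,0,1],
  [0,0,0.05,0,0,0,1],
  [0,0,0,0,0,0,1],
  [0,0,0,0,0,0,1],
])

```text
clock: 5.1
ee_pos: [0.5101, 0.0329, 0.0745]
eef_rot: [0.0, 0.994, -0.106, 0.004]
force: [3.0, -2.7, 9.5]
width: 0.0001
gripper_force: 4.8
```

Call:
play_rows([
  [0.001,-0.039,0,0,0,0.0318,1],
  [0.001,-0.039,0,0,0,0.0318,1],
])

```text
clock: 5.3
ee_pos: [0.5109, 0.0365, 0.0745]
eef_rot: [0.0, 0.988, -0.156, 0.003]
force: [1.9, -4.6, 10.7]
width: -0.0
gripper_force: 5.2
```

Call:
play_rows([
  [0.001,-0.039,0,0,0,0.0318,1],
  [0.001,-0.039,0,0,0,0.0318,1],
  [0,0,0,0,0,0,1],
])

```text
clock: 5.6
ee_pos: [0.5124, 0.0405, 0.0745]
eef_rot: [-0.0, 0.979, -0.205, 0.004]
force: [3.3, -1.9, 9.4]
width: -0.0001
gripper_force: 5.2
```

```bash
python3 w.py w3.png
```

```text
5.6 [0.51239404 0.04045033 0.07451462] toolx deg -23.672584809509317 tilt [ 0.0070059  -0.00107592 -0.99997488] [ 3.28141821 -1.89597075  9.41237465] -7.75745394277788e-05
dial start tool-frame delta/50mm [ 0.0823844   0.32982061 -0.12974938]
btn tool-frame delta/50mm [0.98525762 3.11546804 0.09134862]
```

View pics/w3.png

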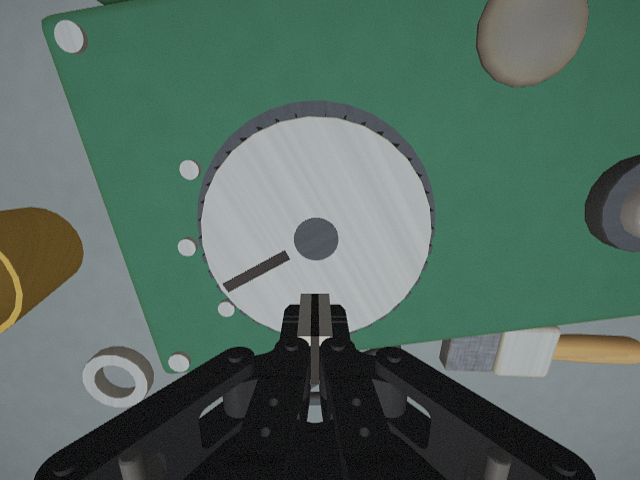

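Now the pointer tip (226,288) has moved ahead of the first stud (227,310), with the hub at (316,239). The dial is turning.

```bash
python3 -c "
from a import *
ang((316,239),(226,288),.075)"
```

```text
hub [0.54520234 0.02541114 0.075     ] ptr 110.99267939886208 dial 0.2270205713523448
tip angle 170.32832207789002 0.03606298353094743
```

Call:
play_rows([
  [0.001,-0.037,0,0,0,0.0318,1],
  [0.001,-0.037,0,0,0,0.0318,1],
  [0.001,-0.037,0,0,0,0.0318,1],
  [0.001,-0.037,0,0,0,0.0318,1],
  [0,0,0,0,0,0,1],
])

```text
clock: 6.15
ee_pos: [0.5163, 0.0472, 0.0746]
eef_rot: [-0.001, 0.953, -0.302, 0.004]
force: [1.8, -0.4, 9.9]
width: -0.0
gripper_force: 5.1
```

```bash
python3 w.py w4.png
```

```text
6.15 [0.5162894  0.04716872 0.07459862] toolx deg -35.13652951223743 tilt [ 7.49662632e-03 -5.34980836e-04 -9.99971757e-01] [ 1.84210694 -0.39511507  9.94944142] -4.6793712791384135e-05
dial start tool-frame delta/50mm [ 0.15991337  0.46150015 -0.12879084]
btn tool-frame delta/50mm [1.59839495 3.01229213 0.09058786]
```

View pics/w4.png

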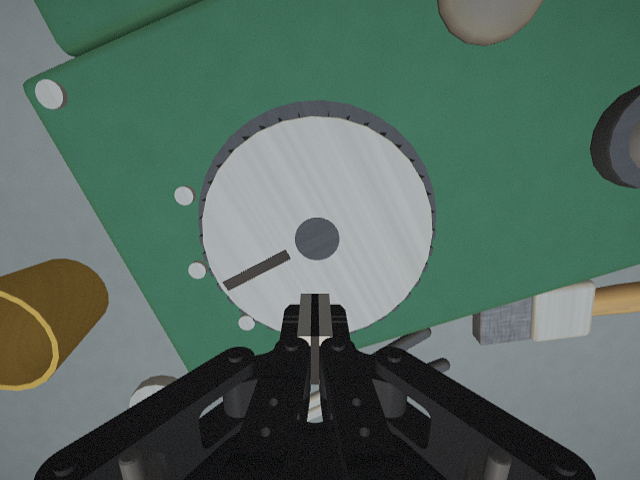

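The pointer (226,288) has turned another 0.2 rad with the finger, to about 0.43 rad, which is past the crest. I'll add a little more and then lift.

Call:
play_rows([
  [0.001,-0.037,0,0,0,0.0318,1],
  [0.001,-0.037,0,0,0,0.0318,1],
  [0,0,0,0,0,0,1],
  [0,0,-0.1,0,0,0,1],
  [0,0,-0.2,0,0,0,1],
  [0,0,-0.5,0,0,0,1],
  [0,0,-0.5,0,0,0,1],
  [0,0,0,0,0,0,1],
  [0,0,0,0,0,0,1],
])

```text
clock: 7.1
ee_pos: [0.5144, 0.0504, 0.1381]
eef_rot: [-0.0, 0.937, -0.348, 0.0]
force: [0.2, -0.2, -0.9]
width: -0.0
gripper_force: 0.0
```

```bash
python3 w.py w5.png
```

```text
7.1 [0.51438609 0.05043449 0.13808719] toolx deg -40.78193734088489 tilt [ 3.87786720e-04  1.16795255e-04 -9.99999918e-01] [ 0.18047571 -0.20417362 -0.85622499] -5.207074857262648e-06
dial start tool-frame delta/50mm [0.27500653 0.46908798 1.14164345]
btn tool-frame delta/50mm [1.95874251 2.86506965 1.36119063]
```

View pics/w5.png

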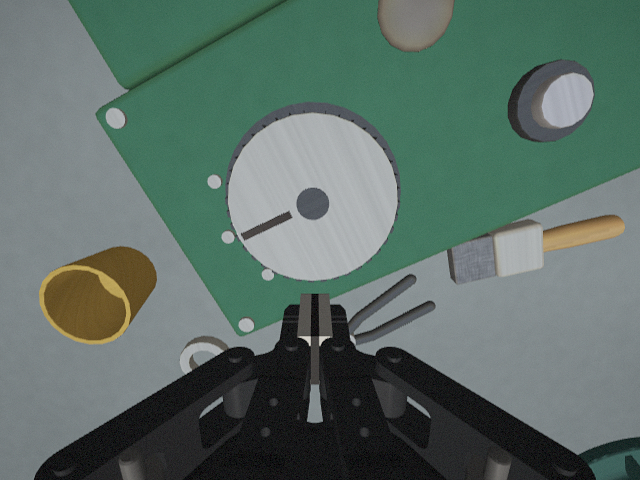

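The pointer (243,237) now points at the middle stud (228,237), with the hub at (313,204). The button top is at (567,100).

```bash
python3 -c "
from a import *
ang((313,204),(243,237),.081)
s=telemetry.observe();b=onz('wrist',(567,100),.077,s);print(b)
q=s['eef_rot'];Rt=R.from_quat([q[1],q[2],q[3],q[0]]).as_matrix()
print(Rt.T@(np.array([.4955,-.1215,.077])-s['ee_pos'])/.05)"
```

```text
hub [0.54433332 0.02528908 0.081     ] ptr 89.59622548536134 dial 0.6004591403941586
tip angle 155.35202573787205 0.03961421886403756
[ 0.4952437  -0.12132938  0.077     ]
[1.97137605 2.84167415 1.20704435]
```

Call:
play_rows([
  [0.394,0.568,0,0,0,0,1],
  [0.394,0.568,0,0,0,0,1],
  [0.394,0.568,0,0,0,0,1],
  [0.394,0.568,0,0,0,0,1],
  [0.394,0.568,0,0,0,0,1],
  [0,0,0,0,0,0,1],
  [0,0,0.5,0,0,0,1],
  [0,0,0.4,0,0,0,1],
  [0,0,0.1,0,0,0,1],
  [0,0,0,0,0,0,1],
  [0,0,0,0,0,0,1],
])

```text
clock: 8.25
ee_pos: [0.4966, -0.1211, 0.088]
eef_rot: [-0.0, 0.937, -0.348, -0.0]
force: [0.2, 0.7, 0.0]
width: -0.0002
gripper_force: 0.0
```

Centred within about 1 mm. Pressing in steps.

Call:
play_rows([
  [0,0,0.12,0,0,0,1],
  [0,0,0.1,0,0,0,1],
  [0,0,0.06,0,0,0,1],
  [0,0,0,0,0,0,1],
  [0,0,0,0,0,0,1],
])

```text
clock: 8.75
ee_pos: [0.4969, -0.1215, 0.0741]
eef_rot: [-0.0, 0.937, -0.348, 0.0]
force: [0.6, 0.7, 2.9]
width: 0.0
gripper_force: 1.5
```

Call:
play_rows([
  [0,0,0.06,0,0,0,1],
  [0,0,0.04,0,0,0,1],
  [0,0,0,0,0,0,1],
  [0,0,0,0,0,0,1],
])

```text
clock: 9.15
ee_pos: [0.497, -0.1215, 0.0707]
eef_rot: [-0.0, 0.937, -0.348, 0.001]
force: [-3.8, 2.5, 24.0]
width: -0.0001
gripper_force: 12.1
```

24 N means the button has bottomed out. Releasing.

Call:
play_rows([
  [0,0,-0.2,0,0,0,1],
  [0,0,-0.5,0,0,0,1],
  [0,0,-0.6,0,0,0,1],
  [0,0,-0.6,0,0,0,1],
  [0,0,0,0,0,0,1],
  [0,0,0,0,0,0,1],
  [0,0,0,0,0,0,1],
])

```text
clock: 9.85
ee_pos: [0.4953, -0.1211, 0.1627]
eef_rot: [-0.0, 0.937, -0.348, -0.001]
force: [0.2, 0.4, -0.5]
width: 0.0
gripper_force: 0.0
```

```bash
python3 w.py w6.png
```

```text
9.85 [ 0.49531624 -0.12111948  0.16268915] toolx deg -40.7830131241386 tilt [-2.23969179e-03  8.51010075e-04 -9.99997130e-01] [ 0.18412577  0.38090117 -0.53364447] 2.8527993114233092e-05
dial start tool-frame delta/50mm [-1.67343174 -2.37974884  1.63560785]
btn tool-frame delta/50mm [0.01088821 0.01594826 1.85377689]
```

View pics/w6.png

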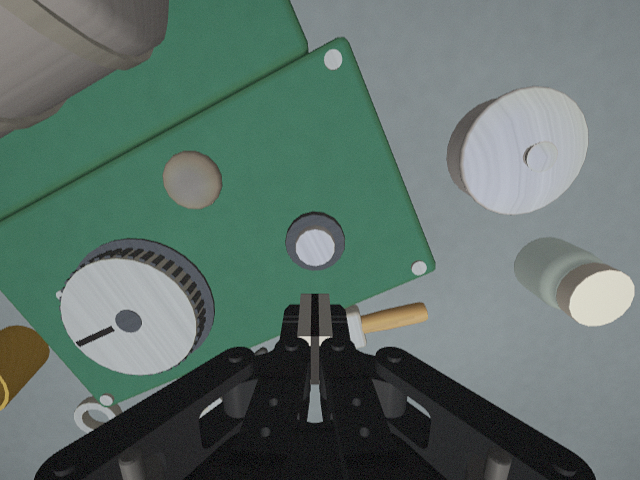

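The button at (315,248) is back out, the dial pointer at (80,344) still points at the middle notch, and nothing else has moved.

```bash
python3 -c "
from h import *
print(sign_off())"
```

```text
the job is handed in; nothing more can be done
None
```

I turned the dial to the middle notch (measured about 0.60 rad), pressed the start button fully in (24 N at the bottom) and let it come back out, touched none of the loose things, and handed the job in at about 10 s of the 64 s; the sign-off gave no verdict.

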